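# Turn the desk radio up one click

## Task

Switch the desk radio on by pressing its push button right down with a fingertip and letting it spring back, then turn its big knurled volume dial one click clockwise (as seen from above) from where it stands, by fingertip friction alone. Leave the dial resting in that next click, go neither short nor on to a further one, do not shove, tip or lift the radio, and leave the other things on the desk alone.

Things in the scene. Friction and masses are not known exactly. Their poses are not given: they have to be found in the camera images.
- radio: White table radio, loose on rubber feet, about 0.95 kg, 150 (its x) x 240 (its y) x 66 mm high. Origin: centre of its underside; z up, grille on its -x side, roughly towards the robot. On its flat top: the dial (axis at x 0, y -40 mm) and the push button (x 0, y +75 mm). A sideways push of over about 6 N can slide it; pressing down steadies it.
- dial_center (a point): Centre of the flat top face of the volume dial, on its vertical axis, 90 mm above the desk. The dial is a bare aluminium knurled disc, 100 mm across and 22 mm high, too wide to pinch. A closed fingertip pressed on its top (about 5 N, some 35 mm off the axis) drags it round; so does one rubbing on its rim.
- dial_mark (a point): Point on the dial's top face near the outer end of the black pointer line, 45 mm from the axis; it turns with the dial.
- dial (a joint): Turn of the dial in rad, growing clockwise from above. Sprung clicks at about 0, 0.7 and 1.4, each marked by a tick on the case (at 0.7 the pointer lies along the radio's +x); stops 0.1 beyond the outer ones. Starts at rest in the click at 0 or at 0.7. Turning on takes up to 0.06 N m; after 0.35 rad it tips over and pulls itself into the next click, where it stays when let go.
- power_top (a point): Centre of the top of the round white push button (28 mm in diameter, in a grey collar), on the radio's top at its +y end.
- power (a joint): Travel of the push button in m: 0 released, 0.006 fully down, which takes 5 N; it springs back when released.
- house: Loose ornament: a small wooden house, 40 x 50 mm, about 95 mm high. Origin: centre of its underside. To be left alone.
- mug: White ceramic mug, 76 mm across and 85 mm high with a handle. Origin: centre of its underside. To be left alone.
- tealight: Grey concrete tealight cup, 60 mm across, 45 mm high. Origin: centre of its underside. To be left alone.

How it is judged:
On the way, in this order (a step that is already met when the one before it is completed fails the run):
1. the push button is pressed right down (value of joint power above 0.0045 m), for 0.05 s.
2. the button is released and the dial is turned one click clockwise from its start (value of joint power below 0.0015 m and (value of joint dial between 0.58 and 0.82 rad or value of joint dial between 1.28 and 1.52 rad) and distance of dial_mark from where it was at the start of the episode between 0.0155 and 0.0445 m), for 0.2 s.
At the end, for the whole second after the job is handed in: The dial rests within 0.12 rad of the detent one click (0.7 rad) clockwise of the one it started in (its pointer point having moved 16 to 44 mm), the button is up again, and the radio stands flat and still (all of step 2 and velocity of joint dial between -0.1 and 0.1 rad/s and angle between radio's own z axis and vertical below 0.05 rad and height (world z) of radio below 0.008 m and linear speed of radio below 0.02 m/s); the robot touches nothing.
It fails at once if the radio is shoved (its centre or the dial's axis shifted by more than 12 mm) (distance of any of dial_center, radio from where it was at the start of the episode above 0.012 m).
It fails at once if the radio is lifted more than 8 mm or tipped more than 0.12 rad (height (world z) of radio above 0.008 m or angle between radio's own z axis and vertical above 0.12 rad).
It fails at once if a bystander (house, mug, tealight cup) is moved more than 20 mm (distance of any of house, mug, tealight from where it was at the start of the episode above 0.02 m).
It also fails if it takes over 40 s, if anything falls off the work surface, if the arm or the gripper's body presses on something with over 40 N, if the wrist force passes 120 N, or if a joint passes its speed limit or range.

## Robot

A 7-joint arm with a two-finger parallel gripper is mounted at the origin on the work surface. World frame = base frame: x ahead of the robot, y to its left, z up, the work surface at z = 0. Lengths are in m, angles in rad, forces in N, time in s.
With the tool pointing down it reaches from about 0.425 to 1.025 m from the base axis. Payload 3.6 kg.
Tool frame: the origin (TCP) lies on the centre line of the jaws, within the pads' length; the fingertips stand 11 mm ahead of it and the grasp point (between the pads) lies 8 mm behind it; z points along the fingers, y is the line along which they close (so a half turn about z gives the same grasp; the last joint's range is limited). The gripper opens to 85 mm and grips with 20 to 120 N. Pads are 22 mm wide; open, the fingers measure 114 mm over their backs; the gripper's body (76 mm by 85 mm) begins 54 mm behind the grasp point. The pads swing forward as they close: fully open they stand 13 mm farther back than shut.
Start: joints at [1.101, 0.591, 0.048, 1.609, -0.033, 0.943, -0.034], TCP at [0.267, -0.674, 0.242] pointing down, gripper open.
Joint ranges: [-2.69, 2.69], [-0.47, 2.24], [-1.27, 1.36], [0.19, 2.51], [-1.53, 4.68], [0.08, 2.07], [-3.09, 3.09]. Speed limits (rad/s): [2.57, 2.57, 3.14, 3.14, 3.14, 3.14, 3.14].

## Interface

Orientations are given as [roll, pitch, yaw] about the fixed x, y, z axes, in that order (R = Rz(yaw) Ry(pitch) Rx(roll)).
In Python, from plant import arm, read_camera, get_calibration gives the robot as it stands. The module is installed in compiled form; this text tells all that it offers.
- The arm moves only by the tool send_rows, never from a script. Its arguments are lists of equal length, an entry for each row: "slide": the shift along the tool's x, y, z in m, a list of three; "turn": the turn about the tool's z in rad; "jaw": the gripper command: -1 is shut, 1 is fully open, values between are in proportion. A call has 1 to 12 rows; each row shifts and turns the commanded pose from where the row before left it, along the tool's axes as they then stand; what a row does not reach is not made up. A row lasts 1/8 s, in which the tool goes at most 62.5 mm and 10.7 degrees, less where a joint would pass 70% of its speed; a pose out of reach is approached as far as the arm can. A call is refused whole if a number of a shift passes 0.0625 or a number of a turn 0.188, either way. A call with a gripper value outside its range is refused whole. The fingers move at their own pace and stop on an object; "force" is the grip in N (left out, the last holds). Time passes only in rows, so rows that do not move let the fingers close. It gives the time, the measured TCP pose, the force, the opening and the grip force at its end, in the units of the state.
- arm.state(): the state, without advancing time (a new reading comes with each control period).
- read_camera(name): name is "scene" or "top"; returns (picture, depth): 480x640x3 uint8, blue, green, red; 480x640 float32, m along the optical axis (not along the pixel's ray), 0 where there is no reading.
- get_calibration(name): a dict with "vertical_fov" (degrees; the focal length in pixels is half the picture's height over the tangent of half this angle, whatever the lens; pixels are square), "cx", "cy" (the principal point, pixels), "cam_to_world" (4x4, takes a point from camera to world coordinates). Camera axes: x right, y up, looking along -z (the intrinsics and any distortion apply to the point x, -y, -z); pixel columns grow to the right and rows downward; lengths in m; the calibration is good to about 2 mm. A picture is of the moment at which its call begins. get_calibration takes no time and is no camera call.
- arm.job_done(): hands the job in; it is judged then, once.
The state is a dict: "time_s": time; "q": joint angles; "joint_velocities": joint speeds; "joint_efforts": joint torques, N m; "tool_pos": TCP position; "tool_rot": TCP orientation; "contact_force": force on the tool from outside, world axes, zero at the start; "moment": the same for the moment, N m; "gripper_width": finger opening in m; "gripper_force": force on a finger pad.
Only numpy, scipy, OpenCV 4.12 (cv2) and the standard library are available. Lean on these libraries where they do the work, as an engineer would, in place of code of your own. Each camera call takes 0.05 s, during which the arm holds its last target. There are 200 camera calls.

## Working session

There is one attempt and no reset: what is moved stays moved. The work goes in short steps, Python scripts to look and compute and a tool call to move; the robot and the scene stay as the last step left them, time stands still between calls to the robot, and variables do not carry over. Pictures are saved under pics/ and viewed, at most 10 in all, crops included, and the job is handed in when it is done.

Besides the shell and the picture viewer there is one more tool, called by a JSON object that holds its "name" and its "arguments". send_rows: Moves the arm, as the interface text tells. Its arguments: {"type":"object","properties":{"slide":{"type":"array"},"turn":{"type":"array"},"jaw":{"type":"array"},"force":{"type":"number"}},"required":["slide","turn","jaw"]}

```bash
mkdir -p pics
cat > h.py <<'E'
from plant import arm, read_camera, get_calibration
import numpy as np, cv2
np.set_printoptions(precision=4,suppress=True)
def pt(name,d,u,v,r=2):
    c=get_calibration(name); f=240/np.tan(np.radians(c["vertical_fov"])/2)
    w=d[v-r:v+r+1,u-r:u+r+1]; z=np.median(w[w>0])
    p=np.array([(u-c["cx"])/f*z,-(v-c["cy"])/f*z,-z,1]); return (np.array(c["cam_to_world"])@p)[:3]
E
python3 - <<'E'
from h import *
for n in("top","scene"):
    b,d=read_camera(n); cv2.imwrite(f"pics/{n}0.png",b); np.save(n+"0.npy",d)
    c=get_calibration(n); print(n,c)
s=arm.state(); print({k:np.round(v,3) for k,v in s.items()})
E
```

```text
top {'vertical_fov': 52.69673139841516, 'cx': 318.59231616055877, 'cy': 238.55976410099447, 'cam_to_world': array([[ 0.003 ,  0.9959, -0.0907,  0.5274],
       [-1.    ,  0.0023, -0.008 ,  0.0398],
       [-0.0078,  0.0907,  0.9958,  1.0469],
       [ 0.    ,  0.    ,  0.    ,  1.    ]])}
scene {'vertical_fov': 44.073374240157385, 'cx': 319.00538092972374, 'cy': 228.40211863937643, 'cam_to_world': array([[-0.5089, -0.6313,  0.5852,  1.3929],
       [ 0.8606, -0.3594,  0.3607,  0.5037],
       [-0.0174,  0.6873,  0.7262,  1.0312],
       [ 0.    ,  0.    ,  0.    ,  1.    ]])}
{'time_s': np.float64(0.1), 'q': array([ 1.101,  0.592,  0.048,  1.61 , -0.033,  0.943, -0.034]), 'joint_velocities': array([-0.   , -0.003,  0.001, -0.005,  0.001,  0.001, -0.001]), 'joint_efforts': array([  0.005, -54.999,   1.553, -19.882,   0.01 ,   0.004,   0.   ]), 'tool_pos': array([ 0.266, -0.673,  0.241]), 'tool_rot': array([-3.139,  0.   ,  0.377]), 'contact_force': array([ 1.021, -0.739,  0.246]), 'moment': array([-0.035, -0.037, -0.026]), 'gripper_force': np.float64(0.0), 'gripper_width': np.float64(0.085)}
```

View pics/top0.png

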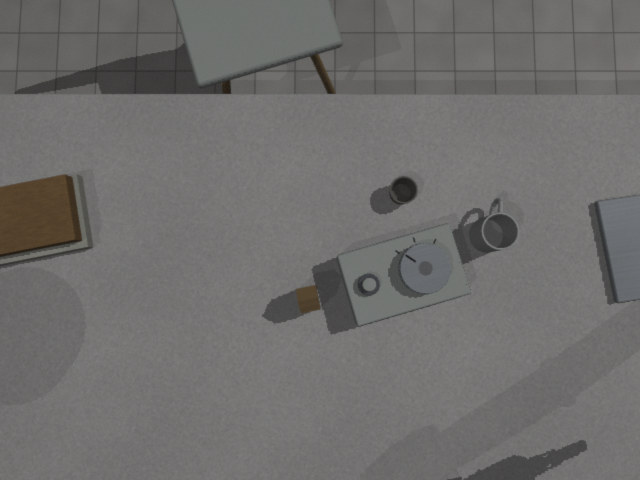

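View pics/scene0.png

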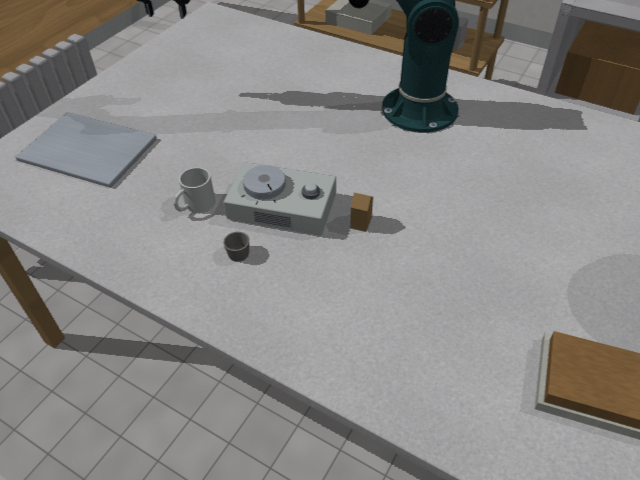

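Run:
```python
from h import *
b=cv2.imread("pics/top0.png"); d=np.load("top0.npy")
c=cv2.resize(b[205:335,290:475],None,fx=4.3,fy=4.3,interpolation=cv2.INTER_CUBIC)
cv2.imwrite("pics/crop.png",cv2.convertScaleAbs(c,alpha=1.5))
for n,u,v in(("dial",426,268),("btn",369,285),("pa",398,251),("pb",415,262),("house",308,298),("mug",497,232),("tl",403,189),("desk",250,200)): print(n,pt("top",d,u,v,1))
```

```text
dial [ 0.5568 -0.1644  0.0887]
btn [ 0.5231 -0.0521  0.0871]
pa [ 0.5918 -0.1134  0.0646]
pb [ 0.5685 -0.1427  0.09  ]
house [0.4975 0.0678 0.0939]
mug [ 0.6375 -0.3372  0.0027]
tl [ 0.731  -0.1353  0.0046]
desk [ 0.7074  0.1988 -0.0019]
```

View pics/crop.png

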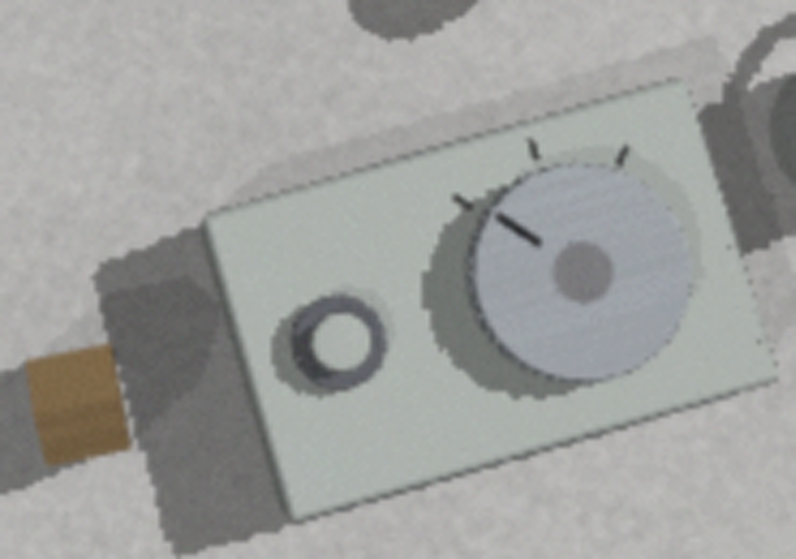

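{"name": "send_rows", "arguments": {"slide": [[0.039, -0.04, 0], [0.039, -0.04, 0], [0.039, -0.04, 0], [0.039, -0.04, 0], [0.039, -0.04, 0], [0.039, -0.04, 0], [0.039, -0.04, 0], [0.039, -0.04, 0], [0.039, -0.04, 0], [0.039, -0.04, 0], [0.039, -0.04, 0], [0.039, -0.04, 0]], "turn": [0, 0, 0, 0, 0, 0, 0, 0, 0, 0, 0, 0], "jaw": [-1, -1, -1, -1, -1, -1, -1, -1, -1, -1, -1, -1]}}

```text
time_s: 1.6
tool_pos: [0.5256, -0.054, 0.2421]
tool_rot: [3.142, 0.0, 0.377]
contact_force: [0.8, -0.5, 0.2]
gripper_width: 0.0001
gripper_force: 0.0
```

{"name": "send_rows", "arguments": {"slide": [[0, 0, 0.04], [0, 0, 0.04], [0, 0, 0.03], [0, 0, 0]], "turn": [0, 0, 0, 0], "jaw": [-1, -1, -1, -1]}}

```text
time_s: 2.1
tool_pos: [0.5232, -0.0555, 0.1302]
tool_rot: [-3.139, 0.005, 0.377]
contact_force: [-1.3, -0.1, 0.1]
gripper_width: -0.0001
gripper_force: 0.0
```

{"name": "send_rows", "arguments": {"slide": [[0, -0.002, 0.012], [0, 0, 0.01], [0, 0, 0]], "turn": [0, 0, 0], "jaw": [-1, -1, -1]}}

```text
time_s: 2.48
tool_pos: [0.5244, -0.0538, 0.1101]
tool_rot: [-3.141, 0.0, 0.377]
contact_force: [-0.0, 0.4, -1.0]
gripper_width: -0.0001
gripper_force: 0.0
```

Run:
```python
from h import *
b,d=read_camera("scene")
cv2.imwrite("pics/s1.png",cv2.convertScaleAbs(cv2.resize(b[120:250,200:390],None,fx=4.2,fy=4.2,interpolation=cv2.INTER_CUBIC),alpha=1.4))
s=arm.state();print(s["tool_pos"],s["contact_force"])
```

```text
[ 0.5246 -0.0538  0.1104] [ 0.1447  0.3979 -0.3002]
```

View pics/s1.png

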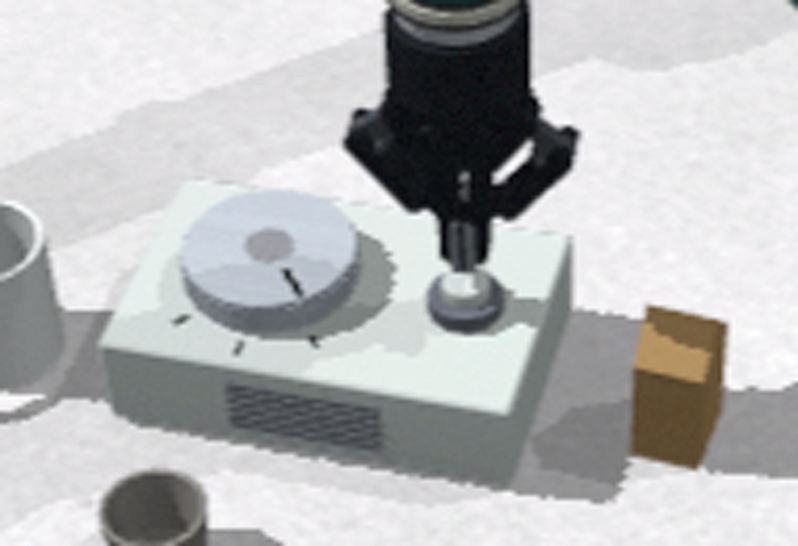

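{"name": "send_rows", "arguments": {"slide": [[0, 0, 0.005], [0, 0, 0.005], [0, 0, 0.003], [0, 0, 0]], "turn": [0, 0, 0, 0], "jaw": [-1, -1, -1, -1]}}

```text
time_s: 3.02
tool_pos: [0.5246, -0.0538, 0.0972]
tool_rot: [3.142, 0.0, 0.377]
contact_force: [-0.2, -0.3, 2.1]
gripper_width: -0.0001
gripper_force: 1.2
```

{"name": "send_rows", "arguments": {"slide": [[0, 0, 0.002], [0, 0, 0.002], [0, 0, 0]], "turn": [0, 0, 0], "jaw": [-1, -1, -1]}}

```text
time_s: 3.4
tool_pos: [0.5246, -0.0538, 0.0934]
tool_rot: [3.142, -0.0, 0.377]
contact_force: [0.1, 0.3, 4.9]
gripper_width: 0.0002
gripper_force: 2.3
```

{"name": "send_rows", "arguments": {"slide": [[0, 0, 0.001], [0, 0, 0.001], [0, 0, 0.001], [0, 0, 0]], "turn": [0, 0, 0, 0], "jaw": [-1, -1, -1, -1]}}

```text
time_s: 3.9
tool_pos: [0.5247, -0.0538, 0.0927]
tool_rot: [3.141, -0.0, 0.377]
contact_force: [-5.6, 0.3, 25.7]
gripper_width: 0.0
gripper_force: 12.8
```

{"name": "send_rows", "arguments": {"slide": [[0, 0, -0.01], [0, 0, -0.015], [0, 0, -0.015], [-0.011, 0.0285, 0], [-0.011, 0.0285, 0], [-0.011, 0.0285, 0], [-0.012, 0.0285, 0], [0, 0, 0], [0, 0, 0.013], [0, 0, 0.01], [0, 0, 0], [0, 0, 0]], "turn": [0, 0, 0, 0, 0, 0, 0, 0, 0, 0, 0, 0], "jaw": [-1, -1, -1, -1, -1, -1, -1, -1, -1, -1, -1, -1]}}

```text
time_s: 5.4
tool_pos: [0.5247, -0.1756, 0.107]
tool_rot: [-3.141, 0.0, 0.378]
contact_force: [-0.3, -0.7, 0.1]
gripper_width: 0.0001
gripper_force: 0.0
```

Run:
```python
from h import *
b,d=read_camera("scene")
cv2.imwrite("pics/s2.png",cv2.convertScaleAbs(cv2.resize(b[120:250,200:390],None,fx=4.2,fy=4.2,interpolation=cv2.INTER_CUBIC),alpha=1.4))
s=arm.state();print(s["tool_pos"],s["contact_force"],s["q"])
```

```text
[ 0.5248 -0.1758  0.1073] [ 0.6313 -0.6699  0.103 ] [ 0.2929  0.5749 -0.0704  2.0891  0.0827  0.4801 -1.0326]
```

View pics/s2.png

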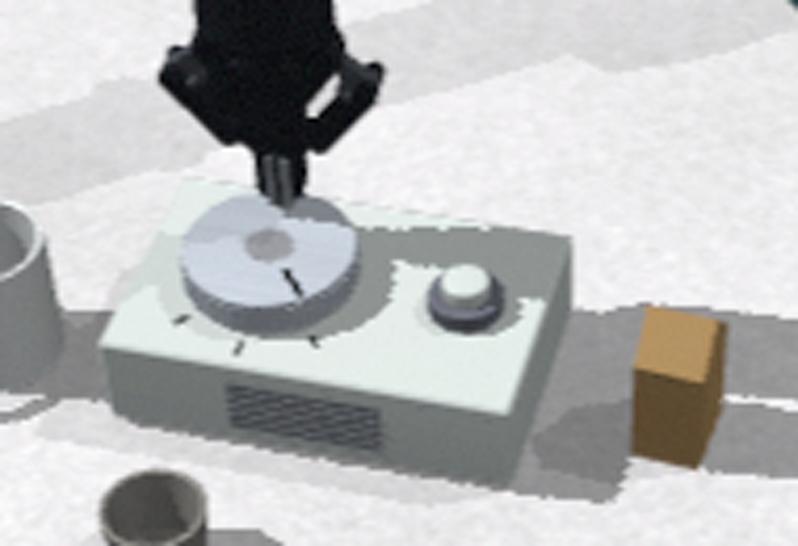

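Button is up again, and the tip stands over the robot-side part of the dial (crop 285,205), the pointer still at the first tick.

{"name": "send_rows", "arguments": {"slide": [[0, 0, 0.004], [0, 0, 0.002], [0, 0, 0]], "turn": [0, 0, 0], "jaw": [-1, -1, -1]}}

```text
time_s: 5.82
tool_pos: [0.5247, -0.1763, 0.1013]
tool_rot: [3.142, 0.0, 0.377]
contact_force: [0.1, 0.0, 0.2]
gripper_width: 0.0001
gripper_force: 0.0
```

{"name": "send_rows", "arguments": {"slide": [[0, 0, 0.001], [0, 0, 0]], "turn": [0, 0], "jaw": [-1, -1]}}

```text
time_s: 6.08
tool_pos: [0.5248, -0.1766, 0.1011]
tool_rot: [3.141, -0.0, 0.377]
contact_force: [-1.8, 0.5, 5.9]
gripper_width: 0.0002
gripper_force: 3.1
```

{"name": "send_rows", "arguments": {"slide": [[0, 0, 0.0003], [0.0002, -0.0034, 0], [0.0002, -0.0034, 0], [0.0002, -0.0034, 0]], "turn": [0, 0.1, 0.1, 0.1], "jaw": [-1, -1, -1, -1]}}

```text
time_s: 6.58
tool_pos: [0.5229, -0.1674, 0.1011]
tool_rot: [3.14, -0.001, 0.073]
contact_force: [-1.2, -1.4, 7.0]
gripper_width: 0.0003
gripper_force: 3.4
```

{"name": "send_rows", "arguments": {"slide": [[0.0002, -0.0034, 0], [0.0002, -0.0034, 0], [0.0002, -0.0034, 0]], "turn": [0.1, 0.1, 0.1], "jaw": [-1, -1, -1]}}

```text
time_s: 6.95
tool_pos: [0.5238, -0.1564, 0.101]
tool_rot: [-3.142, -0.001, -0.227]
contact_force: [-1.2, 0.7, 6.8]
gripper_width: 0.0004
gripper_force: 3.7
```

Run:
```python
from h import *
b,d=read_camera("scene")
cv2.imwrite("pics/s3.png",cv2.convertScaleAbs(cv2.resize(b[120:250,200:390],None,fx=4.2,fy=4.2,interpolation=cv2.INTER_CUBIC),alpha=1.4))
s=arm.state();print(s["tool_pos"],s["contact_force"],s["tool_rot"])
```

```text
[ 0.524  -0.1556  0.101 ] [-0.2933  1.0946  8.5876] [-3.141  -0.0012 -0.2285]
```

View pics/s3.png

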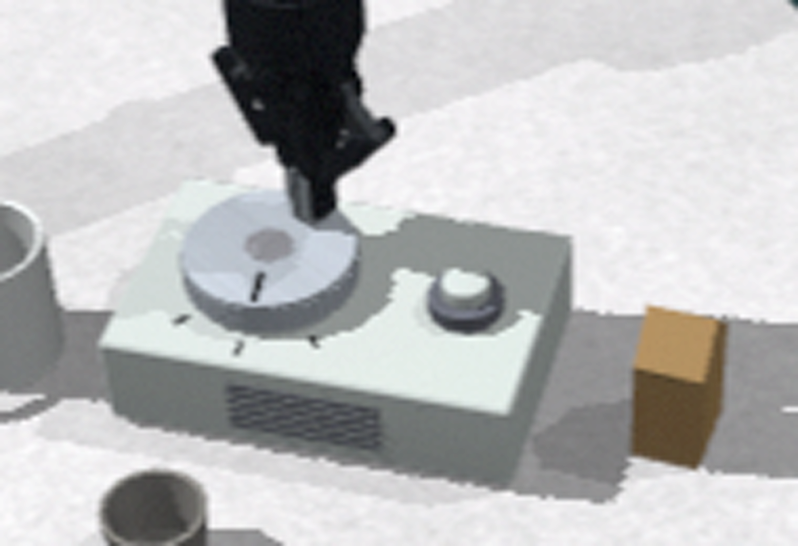

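The dial has followed: the pointer (crop 258,287) now lies just about at the middle tick (238,348). I'll lift off and let it settle.

{"name": "send_rows", "arguments": {"slide": [[0, 0, -0.003], [0, 0, -0.02], [0, 0, -0.04], [0, 0, -0.04], [-0.04, 0, 0], [-0.04, 0, 0], [0, 0, 0], [0, 0, 0], [0, 0, 0]], "turn": [0, 0, 0, 0, 0, 0, 0, 0, 0], "jaw": [-1, -1, -1, -1, -1, -1, -1, -1, -1]}}

```text
time_s: 8.12
tool_pos: [0.4468, -0.1388, 0.2032]
tool_rot: [3.141, -0.002, -0.223]
contact_force: [0.3, 0.1, 0.3]
gripper_width: 0.0003
gripper_force: 0.0
```

Run:
```python
from h import *
b,d=read_camera("top")
cv2.imwrite("pics/t4.png",cv2.convertScaleAbs(cv2.resize(b[205:335,290:475],None,fx=4.3,fy=4.3,interpolation=cv2.INTER_CUBIC),alpha=1.5))
s=arm.state();print(s["tool_pos"],s["contact_force"],np.abs(s["joint_velocities"]).max())
```

```text
[ 0.4466 -0.1388  0.203 ] [ 0.3665 -0.5159 -0.8792] 0.004502139724208478
```

View pics/t4.png

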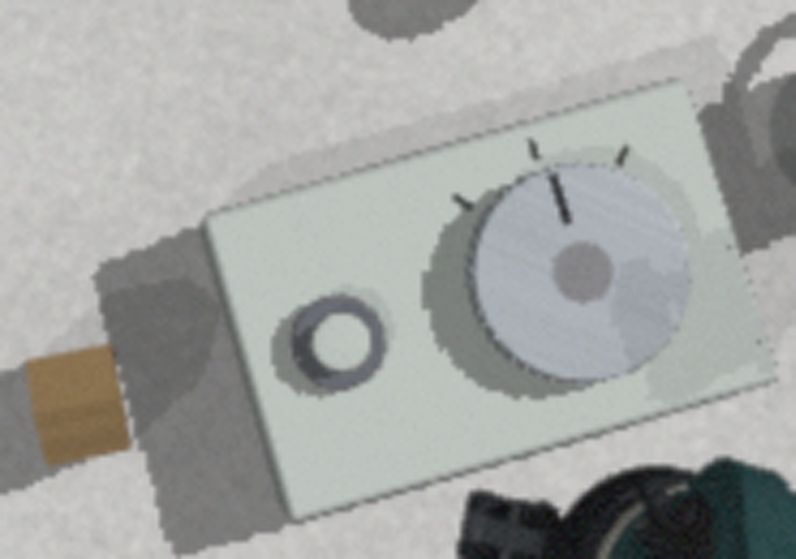

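The pointer (553,175 to 567,222) lines up with the middle tick along the radio's +x. The radio hasn't moved and the button is up.

```bash
python3 -c "
from plant import arm
print(arm.job_done())"
```

```text
the job is handed in; nothing more can be done
None
```

The radio's button was pressed right down and sprang back, and the dial rests one click clockwise, at the middle tick; the last picture showed the radio unmoved and the arm clear, and the job is handed in (no verdict was returned).

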